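Load the block heater and hold the last tube ready over its pocket

TASK

Two of the six pockets in the block heater (right) are empty, and two spare capped tubes stand in the white three-place stand (left), beyond the tip box and the pile of dishes. Lower one spare all the way down into an empty pocket and let go of it (do not drop it in), then carry the other spare across to the last empty pocket and stop with it upright and centred over that pocket, its tip about 1 cm above the mouth and touching nothing but the gripper: finish while still holding it there, still, ready for the timed start. Do not knock the four tubes already in the heater, and do not shift the tip box or the dishes.

Things in the scene. Friction and masses are not known exactly. Their poses are not given: they have to be found in the camera images.
- heater: block heater, fixed: white housing with an aluminium block 180 x 122 mm whose flat top is 90 mm above the worktop, six round pockets in two rows of three; a lower control strip (56 mm high) at its front, housing 262 mm long from 157 mm in front of the origin to 105 mm behind it. Origin on the worktop under the centre of the block, x away from the control strip along the rows of three, z up
- pocket0 (a point): centre of the mouth of heater pocket 0 at the block's top (90 mm above the worktop), -54 mm along the heater's x and -27 mm along its y; pocket 18.4 mm wide inside, 50 mm deep, flat floor, 54 mm to its neighbours; z up out of the pocket. Which pockets are empty differs from start to start
- pocket1 (a point): centre of the mouth of heater pocket 1 at the block's top (90 mm above the worktop), -54 mm along the heater's x and +27 mm along its y; pocket 18.4 mm wide inside, 50 mm deep, flat floor, 54 mm to its neighbours; z up out of the pocket. Which pockets are empty differs from start to start
- pocket2 (a point): centre of the mouth of heater pocket 2 at the block's top (90 mm above the worktop), +0 mm along the heater's x and -27 mm along its y; pocket 18.4 mm wide inside, 50 mm deep, flat floor, 54 mm to its neighbours; z up out of the pocket. Which pockets are empty differs from start to start
- pocket3 (a point): centre of the mouth of heater pocket 3 at the block's top (90 mm above the worktop), +0 mm along the heater's x and +27 mm along its y; pocket 18.4 mm wide inside, 50 mm deep, flat floor, 54 mm to its neighbours; z up out of the pocket. Which pockets are empty differs from start to start
- pocket4 (a point): centre of the mouth of heater pocket 4 at the block's top (90 mm above the worktop), +54 mm along the heater's x and -27 mm along its y; pocket 18.4 mm wide inside, 50 mm deep, flat floor, 54 mm to its neighbours; z up out of the pocket. Which pockets are empty differs from start to start
- pocket5 (a point): centre of the mouth of heater pocket 5 at the block's top (90 mm above the worktop), +54 mm along the heater's x and +27 mm along its y; pocket 18.4 mm wide inside, 50 mm deep, flat floor, 54 mm to its neighbours; z up out of the pocket. Which pockets are empty differs from start to start
- stand: white tube stand, fixed, 66 x 176 mm, 55 mm high, three round pockets 18.4 mm wide and 45 mm deep in a row along its y at -52, 0 and +52 mm, two of them holding the spares. Origin on the worktop under its centre, z up
- spare_1: spare capped 15 ml centrifuge tube, upright, 117 mm tall: clear body 16 to 17 mm across with a tapering tip, screw cap 22 mm across over its top 13 mm (104 to 117 mm above the tip); origin at the lowest point of the tip, z up along the tube. Stands loosely in one of the stand's pockets (leaning up to 3 degrees), tip 10 mm above the worktop and 62 mm of it above the stand; weighs 10 to 30 g
- spare_2: spare capped 15 ml centrifuge tube, upright, 117 mm tall: clear body 16 to 17 mm across with a tapering tip, screw cap 22 mm across over its top 13 mm (104 to 117 mm above the tip); origin at the lowest point of the tip, z up along the tube. Stands loosely in one of the stand's pockets (leaning up to 3 degrees), tip 10 mm above the worktop and 62 mm of it above the stand; weighs 10 to 30 g
- tube_a: capped 15 ml centrifuge tube, upright, 117 mm tall: clear body 16 to 17 mm across with a tapering tip, screw cap 22 mm across over its top 13 mm (104 to 117 mm above the tip); origin at the lowest point of the tip, z up along the tube. Already in a heater pocket, pushed in firmly, tip 40 mm and top 157 mm above the worktop; leave it there and do not knock it
- tube_b: capped 15 ml centrifuge tube, upright, 117 mm tall: clear body 16 to 17 mm across with a tapering tip, screw cap 22 mm across over its top 13 mm (104 to 117 mm above the tip); origin at the lowest point of the tip, z up along the tube. Already in a heater pocket, pushed in firmly, tip 40 mm and top 157 mm above the worktop; leave it there and do not knock it
- tube_c: capped 15 ml centrifuge tube, upright, 117 mm tall: clear body 16 to 17 mm across with a tapering tip, screw cap 22 mm across over its top 13 mm (104 to 117 mm above the tip); origin at the lowest point of the tip, z up along the tube. Already in a heater pocket, pushed in firmly, tip 40 mm and top 157 mm above the worktop; leave it there and do not knock it
- tube_d: capped 15 ml centrifuge tube, upright, 117 mm tall: clear body 16 to 17 mm across with a tapering tip, screw cap 22 mm across over its top 13 mm (104 to 117 mm above the tip); origin at the lowest point of the tip, z up along the tube. Already in a heater pocket, pushed in firmly, tip 40 mm and top 157 mm above the worktop; leave it there and do not knock it
- tips: pipette tip box with a clear lid (shut), 124 x 86 mm, 70 mm high, between stand and heater; origin at the centre of its underside. Not to be shifted
- dishes: pile of clear petri dishes, 65 mm across, 78 mm high, between stand and heater near the front; origin at the centre of its underside. Not to be shifted

How it is judged:
By the outcome, as a careful person would: the job done as asked, in the order asked, and still so for the second after the job is handed in, while the arm keeps its last pose, push and grip.
It also fails if it takes over 61 s, if anything falls off the work surface, if the arm or the gripper's body presses on something with over 40 N, if the wrist force passes 120 N, or if a joint passes its speed limit or range.

ROBOT

A 6-joint arm with a two-finger parallel gripper is mounted at the origin on a cart in front of the work surface, level with it; the furniture and walls round the work are solid. World frame = base frame: x ahead of the robot, y to its left, z up, the work surface at z = 0. Lengths are in m, angles in rad, forces in N, time in s.
With the tool pointing down it reaches from about 0.35 to 0.85 m from the base axis. Payload 8.1 kg.
Tool frame: the origin (TCP) lies between the finger pads; the fingertips stand manip.nose_length ahead of it and the grasp point (between the pads) lies 2 mm behind it (manip.nose_length is the distance from the TCP to the fingertips, in m); z points along the fingers, y is the line along which they close (so a half turn about z gives the same grasp; the last joint's range is limited). The gripper opens to 93 mm and grips with 3 to 60 N. Pads are 15 mm wide; open, the fingers measure 128 mm over their backs; the gripper's body (75 mm by 188 mm) begins 65 mm behind the grasp point.
Start: joints at [-1.407, 0.13, 1.488, -0, 1.523, -0.085], TCP at [0.148, -0.582, 0.236] pointing down, gripper open.
Joint ranges: [-2.96, 2.96], [-0.89, 2.26], [0.02, 2.5], [-1.34, 4.48], [0, 2.73], [-2.66, 2.66]. Speed limits (rad/s): [2.39, 2.39, 2.79, 3.14, 3.14, 3.14].

INTERFACE

Orientations are given as a 3x3 rotation matrix whose columns are the frame's x, y, z axes.
In Python, from cell import state, imaging, workorder, manip gives the robot as it stands.
- The arm moves only by the tool move_arm, never from a script. Its argument "steps" is a list of rows, each an object with "dp": the shift along the tool's x, y, z scaled (see below), a list of three; "turn": the turn about the tool's z scaled (see below); "hand": the closure, from 0 (fully open) to 1 (shut). In form: [{"dp": [tx, ty, tz], "turn": turn, "hand": hand}, ...]. A call has 1 to 10 rows; each row is the pose to reach, as a shift and turn from the pose commanded when the call began, along the tool's axes at that moment, turning the shorter way round; what a row does not reach only later rows make up. The controller multiplies each number of a shift by 0.3 m and each number of a turn by 180 degrees. A row lasts 1/12 s, in which the tool goes at most 41.7 mm and 7.16 degrees, less where a joint would pass 70% of its speed; a pose out of reach is approached as far as the arm can. A call with a number of a shift or a turn outside -1 to 1 is refused whole. A call with a gripper value outside its range is refused whole. The fingers move at their own pace and stop on an object; "grip_force" is the grip in N (left out, the last holds). Time passes only in rows, so rows that repeat a pose let the fingers close. It gives the time, the measured TCP pose, the force, the opening and the grip force at its end, in the units of the state.
- state(): the state, without advancing time (a new reading comes with each control period).
- imaging.get_image(name): name is "side" or "top" or "wrist"; returns the picture (384x512x3 uint8, red, green, blue); there is no depth.
- imaging.get_calibration(name): a dict with "camera_matrix" (3x3 intrinsics, pixels), "cam_to_world" (4x4, takes a point from camera to world coordinates); the wrist camera has in their place "tool_from_camera" (4x4, takes a point from camera to tool coordinates, whose origin is the TCP and whose axes are the flange's). Camera axes: x right, y down, z forward; pixel columns grow to the right and rows downward; lengths in m; the calibration is good to about 2 mm. A picture is of the moment at which its call begins: read the wrist's pose just before it. get_calibration takes no time and is no camera call.
- workorder.sign_off(): hands the job in; it is judged then, once.
The state is a dict: "time": time; "qpos": joint angles; "qd": joint speeds; "effort": joint torques, N m; "eef_pos": TCP position; "eef_rot": TCP orientation; "force": force on the tool from outside, world axes, zero at the start; "wrist_torque": the same for the moment, N m; "grip_width": finger opening in m; "grasp_force": force on a finger pad.
Only numpy, scipy, OpenCV 4.12 (cv2) and the standard library are available. Lean on these libraries where they do the work, as an engineer would, in place of code of your own. Each camera call takes 0.05 s, during which the arm holds its last target. There are 200 camera calls.

## Working session

There is one attempt and no reset: what is moved stays moved. The work goes in short steps, Python scripts to look and compute and a tool call to move; the robot and the scene stay as the last step left them, time stands still between calls to the robot, and variables do not carry over. Pictures are saved under pics/ and viewed, at most 10 in all, crops included, and the job is handed in when it is done.

Besides the shell and the picture viewer there is one more tool, called after "Call:" as name(argument=value, ...) on one line, values as JSON. move_arm: Moves the arm, as the interface text tells. Its arguments: {"type":"object","properties":{"steps":{"type":"array"},"grip_force":{"type":"number"}},"required":["steps"]}

```bash
mkdir -p pics; ls; python3 - <<'E'
from cell import state, imaging, manip
import cv2,numpy as np
s=state();print(s);print(manip.nose_length)
for n in("side","top","wrist"):
    c=imaging.get_calibration(n);print(n,{k:np.round(v,4).tolist() for k,v in c.items()})
    cv2.imwrite(f"pics/{n}0.png",imaging.get_image(n)[:,:,::-1])
E
```

```text
pics
{'time': 0.0, 'qpos': array([-1.40740969e+00,  1.31165236e-01,  1.48923993e+00,  1.02730873e-06,
        1.52301301e+00, -8.54156203e-02]), 'qd': array([-7.46631435e-04, -1.04388502e-03,  2.47142212e-04,  6.30090039e-04,
       -3.52063016e-05,  2.14044009e-04]), 'effort': array([ 1.19104334e-03, -5.59841073e+01, -4.91756558e+01,  7.70642096e-02,
        3.56850028e-02, -1.18199009e-04]), 'eef_pos': array([ 0.14767259, -0.58099805,  0.2346066 ]), 'eef_rot': array([[ 9.69208089e-01,  2.46242954e-01, -2.95928375e-04],
       [ 2.46243082e-01, -9.69206428e-01,  1.80137809e-03],
       [ 1.56760980e-04, -1.81878053e-03, -9.99998334e-01]]), 'force': array([0.08706651, 0.91375411, 0.1561932 ]), 'wrist_torque': array([-0.04098151, -0.00500447,  0.0039838 ]), 'grasp_force': 0.0, 'grip_width': 0.09299194820018045}
0.017
side {'camera_matrix': [[369.1796, 0.0, 258.7523], [0.0, 369.1796, 188.8709], [0.0, 0.0, 1.0]], 'cam_to_world': [[0.9787, -0.1225, 0.1646, 0.314], [-0.2049, -0.6255, 0.7528, -0.83], [0.0107, -0.7705, -0.6373, 0.7745], [0.0, 0.0, 0.0, 1.0]]}
top {'camera_matrix': [[481.1996, 0.0, 255.9746], [0.0, 481.1996, 192.293], [0.0, 0.0, 1.0]], 'cam_to_world': [[0.0255, -0.9835, 0.1794, 0.2415], [-0.9994, -0.0291, -0.0174, -0.015], [0.0223, -0.1788, -0.9836, 1.4793], [0.0, 0.0, 0.0, 1.0]]}
wrist {'camera_matrix': [[316.4489, 0.0, 260.2195], [0.0, 316.4489, 187.1047], [0.0, 0.0, 1.0]], 'tool_from_camera': [[-0.0003, -0.9714, -0.2375, 0.0655], [1.0, -0.0003, -0.0001, 0.0001], [0.0001, -0.2375, 0.9714, -0.1486], [0.0, 0.0, 0.0, 1.0]]}
```

```bash
python3 - <<'E'
import cv2,numpy as np
t=cv2.imread("pics/top0.png");s=cv2.imread("pics/side0.png")
cv2.imwrite("pics/top0b.png",cv2.resize(t,(800,600),interpolation=cv2.INTER_CUBIC))
cv2.imwrite("pics/side0b.png",cv2.resize(s,(800,600),interpolation=cv2.INTER_CUBIC))
E
```

```text
(no output)
```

View pics/top0b.png

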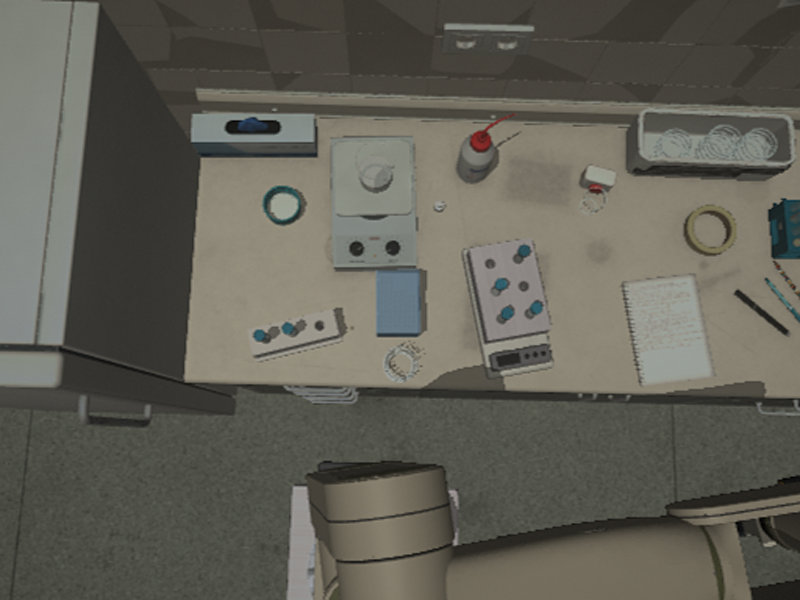

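View pics/side0b.png

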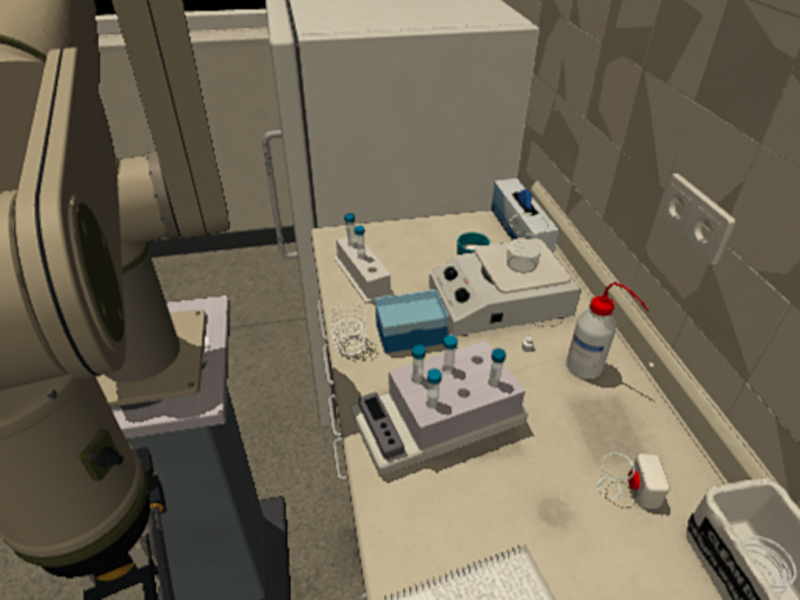

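The top view shows pockets 5, at about (490,264) in the enlarged picture, and 2, at about (523,286), empty. The spares are at (262,336) and (289,328), and the right-hand stand place is empty. The side view agrees.

```bash
cat > h.py <<'E'
import cv2,numpy as np
from cell import state, imaging, manip
from scipy.optimize import least_squares
def cal(n):
    c=imaging.get_calibration(n)
    if n=="wrist":
        s=state();T=np.eye(4);T[:3,:3]=s["eef_rot"];T[:3,3]=s["eef_pos"];return c["camera_matrix"],T@c["tool_from_camera"]
    return c["camera_matrix"],c["cam_to_world"]
def proj(C,P):
    K,T=C;q=(np.asarray(P)-T[:3,3])@T[:3,:3];u=q@K.T;return u[...,:2]/u[...,2:]
def back(C,uv,z):
    K,T=C;d=T[:3,:3]@np.linalg.solve(K,[*uv,1]);return T[:3,3]+d*(z-T[2,3])/d[2]
def caps(im,lo=(85,90,50),hi=(105,255,255),amin=15):
    m=cv2.inRange(cv2.cvtColor(im,cv2.COLOR_RGB2HSV),lo,hi)
    n,l,st,ce=cv2.connectedComponentsWithStats(m)
    return [(*np.round(ce[i],1),st[i,4],st[i,2],st[i,3]) for i in range(1,n) if st[i,4]>=amin]
E
python3 - <<'E'
from h import *
for n in("top","side"):
    im=cv2.imread(f"pics/{n}0.png")[:,:,::-1].copy();C=cal(n);print(n)
    for b in caps(im):
        if b[2]<600:print([float(x) for x in b],np.round(back(C,b[:2],.15 if b[0]>220 or n=="x" else .12),4))
C=cal("top")
for p in((490,264),(523,286)):print(back(C,np.array(p)/1.5625,.09))
for n,p in(("stand empty",(319,326)),):print(n,back(C,np.array(p)/1.5625,.055))
for n,p in(("tips",(377,269)),("tips",(422,269)),("tips",(422,335)),("tips",(377,335))):print(n,back(C,np.array(p)/1.5625,.07))
E
```

```text
top
[180.4, 127.7, 98.0, 23.0, 23.0] [0.6753 0.1875 0.12  ]
[505.5, 147.2, 237.0, 15.0, 38.0] [ 0.6377 -0.7566  0.15  ]
[495.1, 147.9, 67.0, 5.0, 17.0] [ 0.6347 -0.726   0.15  ]
[335.1, 159.8, 38.0, 7.0, 7.0] [ 0.5848 -0.2619  0.15  ]
[320.1, 181.4, 39.0, 7.0, 7.0] [ 0.5206 -0.2191  0.15  ]
[343.0, 196.7, 41.0, 7.0, 7.0] [ 0.4785 -0.2838  0.15  ]
[324.0, 200.0, 41.0, 7.0, 7.0] [ 0.4675 -0.2301  0.15  ]
[183.7, 209.7, 35.0, 7.0, 7.0] [0.433  0.1652 0.12  ]
[165.6, 214.2, 37.0, 7.0, 7.0] [0.4186 0.2156 0.12  ]
side
[318.6, 135.3, 48.0, 8.0, 15.0] [0.7207 0.1363 0.15  ]
[223.3, 138.9, 26.0, 6.0, 5.0] [0.416  0.1725 0.15  ]
[229.5, 146.9, 26.0, 6.0, 5.0] [0.4286 0.1231 0.15  ]
[301.7, 153.9, 144.0, 20.0, 13.0] [0.6358 0.0443 0.15  ]
[266.6, 217.5, 587.0, 52.0, 29.0] [ 0.4717 -0.2026  0.15  ]
[376.2, 221.4, 20.0, 15.0, 7.0] [ 0.728  -0.2671  0.15  ]
[318.6, 226.7, 51.0, 9.0, 9.0] [ 0.5856 -0.257   0.15  ]
[277.5, 240.5, 70.0, 8.0, 10.0] [ 0.4794 -0.2806  0.15  ]
[ 0.57029062 -0.20884811  0.09      ]
[ 0.52951158 -0.271621    0.09      ]
stand empty [0.44708815 0.11311912 0.055     ]
tips [0.5585081  0.00570371 0.07      ]
tips [ 0.56114709 -0.08068531  0.07      ]
tips [ 0.43334012 -0.0832756   0.07      ]
tips [0.43091475 0.00175059 0.07      ]
```

```bash
cat >> h.py <<'E'
PK={0:(-54,-27),1:(-54,27),2:(0,-27),3:(0,27),4:(54,-27),5:(54,27)}
def go(p,yaw=None,s=None):
    s=s or state();R=s["eef_rot"];d=R.T@(np.asarray(p)-s["eef_pos"]);t=0
    if yaw is not None:
        t=(np.arctan2(R[1,0],R[0,0])-yaw+np.pi)%(2*np.pi)-np.pi
    return np.round(d/.3,4).tolist(),round(t/np.pi,4),"rows",round(max(np.linalg.norm(d)/.0417,abs(np.degrees(t))/7.16),1)
def fitpose(loc,pts):
    loc,pts=np.array(loc,float),np.array(pts)[:,:2]
    A,B=loc-loc.mean(0),pts-pts.mean(0);a=np.arctan2((A[:,0]*B[:,1]-A[:,1]*B[:,0]).sum(),(A*B).sum())
    R=np.array([[np.cos(a),-np.sin(a)],[np.sin(a),np.cos(a)]]);o=pts.mean(0)-R@loc.mean(0)
    return o,a,R,(loc@R.T+o-pts)
E
python3 - <<'E'
from h import *
loc=[np.array(PK[k])/1000 for k in(4,3,0,1)]
o,a,R,r=fitpose(loc,[(.5848,-.2619),(.5206,-.2191),(.4785,-.2838),(.4675,-.2301)])
print(o,a,np.round(r,4).tolist())
for k in(5,2):print(k,R@(np.array(PK[k])/1000)+o)
print(go((.34,-.40,.40),.9)); print(state()["eef_pos"])
E
```

```text
[ 0.52607633 -0.24602052] 0.20169686697690545 [[-0.0004, 0.0002], [0.0001, -0.0005], [0.0001, 0.0005], [0.0003, -0.0003]]
5 [ 0.57357268 -0.20874993]
2 [ 0.5314853  -0.27247317]
([0.77, -0.4281, -0.5498], np.float64(-0.2073), 'rows', np.float64(7.5))
[ 0.14769755 -0.58114087  0.23484466]
```

Call:
move_arm(steps=[{"dp": [0.77, -0.43, -0.55], "turn": -0.25, "hand": 0.3}, {"dp": [0.77, -0.43, -0.55], "turn": -0.25, "hand": 0.3}, {"dp": [0.77, -0.43, -0.55], "turn": -0.25, "hand": 0.3}, {"dp": [0.77, -0.43, -0.55], "turn": -0.25, "hand": 0.3}, {"dp": [0.77, -0.43, -0.55], "turn": -0.25, "hand": 0.3}, {"dp": [0.77, -0.43, -0.55], "turn": -0.25, "hand": 0.3}, {"dp": [0.77, -0.43, -0.55], "turn": -0.25, "hand": 0.3}, {"dp": [0.77, -0.43, -0.55], "turn": -0.25, "hand": 0.3}, {"dp": [0.77, -0.43, -0.55], "turn": -0.25, "hand": 0.3}], grip_force=15)

```text
time: 0.9
eef_pos: [0.3428, -0.3978, 0.4044]
eef_rot: [[0.507, 0.862, 0.004], [0.862, -0.507, -0.004], [-0.001, 0.005, -1.0]]
force: [0.9, -0.3, -0.1]
grip_width: 0.0652
grasp_force: 0.0
```

```bash
python3 - <<'E'
from h import *
s=state();print(s["time"],s["eef_pos"],s["qpos"],s["grip_width"],s["force"])
print(go((.50,-.22,.36),1.849))
E
```

```text
0.9 [ 0.34282659 -0.39777662  0.40436013] [-9.57912280e-01 -8.29089077e-02  1.40071035e+00  1.19300316e-03
  1.81839167e+00 -4.25357700e-01] 0.06517899594814545 [ 0.85966457 -0.3349694  -0.07766215]
([0.7767, 0.1499, 0.1478], np.float64(-0.258), 'rows', np.float64(6.5))
```

Call:
move_arm(steps=[{"dp": [0.77, 0.15, 0.15], "turn": -0.258, "hand": 0.3}, {"dp": [0.77, 0.15, 0.15], "turn": -0.258, "hand": 0.3}, {"dp": [0.77, 0.15, 0.15], "turn": -0.258, "hand": 0.3}, {"dp": [0.77, 0.15, 0.15], "turn": -0.258, "hand": 0.3}, {"dp": [0.77, 0.15, 0.15], "turn": -0.258, "hand": 0.3}, {"dp": [0.77, 0.15, 0.15], "turn": -0.258, "hand": 0.3}, {"dp": [0.77, 0.15, 0.15], "turn": -0.258, "hand": 0.3}, {"dp": [0.77, 0.15, 0.15], "turn": -0.258, "hand": 0.3}, {"dp": [0.77, 0.15, 0.15], "turn": -0.258, "hand": 0.3}, {"dp": [0.77, 0.15, 0.15], "turn": -0.258, "hand": 0.3}])

```text
time: 1.73
eef_pos: [0.496, -0.2252, 0.3554]
eef_rot: [[-0.267, 0.964, -0.001], [0.964, 0.267, -0.0], [-0.0, -0.001, -1.0]]
force: [0.0, 0.3, -0.4]
grip_width: 0.0651
grasp_force: 0.0
```

```bash
python3 - <<'E'
from h import *
s=state();print(s["time"],s["eef_pos"],s["qpos"],np.abs(s["qd"]).max())
C=cal("wrist");im=imaging.get_image("wrist");cv2.imwrite("pics/w1.png",im[:,:,::-1])
for b in caps(im,amin=60):print([float(x) for x in b],back(C,b[:2],.155))
o=np.array([.5261,-.2460]);a=.2017;R=np.array([[np.cos(a),-np.sin(a)],[np.sin(a),np.cos(a)]])
for k in PK:
  p=R@(np.array(PK[k])/1000)+o;print(k,proj(C,[*p,.155]),proj(C,[*p,.09]))
print(go((.43,.17,.34)))
E
```

```text
1.7333 [ 0.49600337 -0.22519603  0.35535542] [-5.20053049e-01 -3.68389078e-02  1.44492120e+00 -4.11730335e-04
  1.73390197e+00 -7.90074962e-01] 0.008110732341890912
[235.8, 165.0, 270.0, 18.0, 19.0] [ 0.46832883 -0.22735735  0.155     ]
[283.2, 170.1, 188.0, 18.0, 17.0] [ 0.52096143 -0.21881095  0.155     ]
[233.7, 210.4, 261.0, 18.0, 18.0] [ 0.47920193 -0.27947523  0.155     ]
[324.5, 212.3, 104.0, 18.0, 14.0] [ 0.58110284 -0.25369921  0.155     ]
0 [232.39012988 213.27997631] [236.48665569 198.05294737]
1 [234.66051119 167.43355531] [238.53919647 158.67961171]
2 [278.83974724 216.28621947] [276.11905211 200.64899282]
3 [282.78261289 170.65983893] [279.38277427 161.43651622]
4 [325.07193684 219.27839059] [315.59307222 203.23466412]
5 [330.67134034 173.87047628] [320.05814062 164.18206661]
([1.3286, 0.1395, 0.0517], 0.0, 'rows', np.float64(9.6))
```

View pics/w1.png

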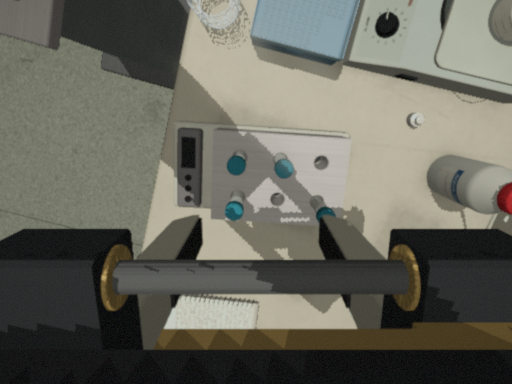

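The wrist view confirms the empty pockets at (320,162) and (277,199), within 2 mm of the fit. Next I go to the stand.

Call:
move_arm(steps=[{"dp": [1, 0.1, 0], "turn": 0, "hand": 0.3}, {"dp": [1, 0.1, 0], "turn": 0, "hand": 0.3}, {"dp": [1, 0.1, 0], "turn": 0, "hand": 0.3}, {"dp": [1, 0.1, 0], "turn": 0, "hand": 0.3}, {"dp": [1, 0.1, 0], "turn": 0, "hand": 0.3}, {"dp": [1, 0.1, 0], "turn": 0, "hand": 0.3}, {"dp": [1, 0.1, 0], "turn": 0, "hand": 0.3}, {"dp": [1, 0.1, 0], "turn": 0, "hand": 0.3}])

```text
time: 2.45
eef_pos: [0.4433, 0.0765, 0.3564]
eef_rot: [[-0.271, 0.963, 0.001], [0.963, 0.271, 0.002], [0.002, 0.002, -1.0]]
force: [-0.0, -0.3, 0.1]
grip_width: 0.0652
grasp_force: 0.0
```

Call:
move_arm(steps=[{"dp": [0.33, 0.04, 0.05], "turn": 0, "hand": 0.3}, {"dp": [0.33, 0.04, 0.05], "turn": 0, "hand": 0.3}, {"dp": [0.33, 0.04, 0.05], "turn": 0, "hand": 0.3}, {"dp": [0.33, 0.04, 0.05], "turn": 0, "hand": 0.3}, {"dp": [0.33, 0.04, 0.05], "turn": 0, "hand": 0.3}, {"dp": [0.33, 0.04, 0.05], "turn": 0, "hand": 0.3}])

```text
time: 2.95
eef_pos: [0.4297, 0.17, 0.3409]
eef_rot: [[-0.269, 0.963, 0.001], [0.963, 0.269, -0.001], [-0.001, 0.0, -1.0]]
force: [-0.8, 0.8, 0.0]
grip_width: 0.0649
grasp_force: 0.0
```

```bash
python3 - <<'E'
from h import *
s=state();print(s["time"],s["eef_pos"],s["qpos"],np.abs(s["qd"]).max())
C=cal("wrist");im=imaging.get_image("wrist");cv2.imwrite("pics/w2.png",im[:,:,::-1])
for b in caps(im,amin=60):print([float(x) for x in b],back(C,b[:2],.125))
for n in("top","side"):
  C=cal(n);im=imaging.get_image(n);cv2.imwrite(f"pics/{n}2.png",im[:,:,::-1])
E
```

```text
2.95 [0.42967612 0.17002279 0.34093021] [ 2.66286047e-01 -2.65999367e-01  1.67712879e+00 -6.71676927e-04
  1.73005913e+00 -5.94946455e-03] 0.013533373815850786
[266.1, 122.6, 73.0, 12.0, 11.0] [0.42259943 0.22094051 0.125     ]
[439.6, 181.0, 1198.0, 58.0, 49.0] [0.63842261 0.21087738 0.125     ]
[263.4, 170.0, 230.0, 16.0, 17.0] [0.43439415 0.16774853 0.125     ]
[498.1, 204.9, 303.0, 28.0, 51.0] [0.71802204 0.20245064 0.125     ]
[252.8, 256.2, 214.0, 41.0, 10.0] [0.45132371 0.0585082  0.125     ]
```

View pics/w2.png

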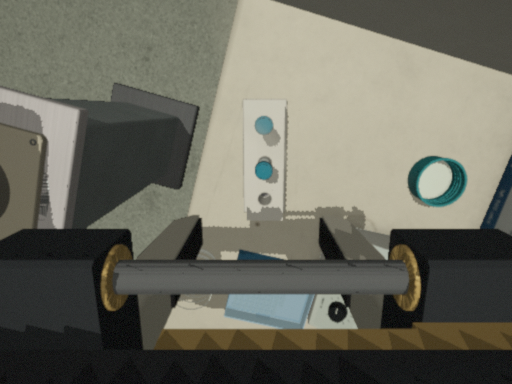

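The wrist view shows the caps at (263,170) and (264,125), and the empty stand pocket at (264,199). Next I measure the stand and each tube's lean.

```bash
python3 - <<'E'
from h import *
im=cv2.imread("pics/w2.png")[:,:,::-1].copy();C=cal("wrist")
hsv=cv2.cvtColor(im,cv2.COLOR_RGB2HSV)
print(hsv[150,200:310:6].tolist())
sub=cv2.inRange(hsv,(0,0,170),(180,28,255));sub[:90]=0;sub[235:]=0;sub[:,:230]=0;sub[:,300:]=0
sub=cv2.morphologyEx(sub,cv2.MORPH_OPEN,np.ones((3,3)))
n,l,st,ce=cv2.connectedComponentsWithStats(sub);i=1+st[1:,4].argmax()
r=cv2.minAreaRect(cv2.findContours((l==i).astype('u1'),0,1)[0][0]);print(st[i],r)
bx=cv2.boxPoints(r);W=[back(C,p,.055) for p in bx];print(np.round(W,4),np.linalg.norm(W[0]-W[1]),np.linalg.norm(W[1]-W[2]));print("centre",np.mean(W,0))
for b in caps(im,(85,60,40)):
  if 240<b[0]<290 and b[1]<190:print(b,back(C,b[:2],.125))
print("emptypocket",back(C,(264.5,199),.055))
E
```

```text
[[38, 32, 126], [24, 36, 185], [24, 38, 189], [24, 35, 189], [23, 35, 189], [23, 35, 188], [24, 36, 190], [24, 33, 183], [23, 23, 199], [26, 21, 198], [25, 22, 198], [25, 23, 196], [25, 25, 196], [23, 22, 196], [25, 28, 156], [25, 32, 189], [24, 35, 189], [25, 35, 190], [24, 34, 190]]
[ 243   99   43  113 3335] ((264.0, 155.0), (112.0, 42.0), 90.0)
[[0.387  0.24   0.055 ]
 [0.4405 0.2549 0.055 ]
 [0.485  0.1058 0.055 ]
 [0.4267 0.0896 0.055 ]] 0.05559177852143059 0.15555321318103538
centre [0.43479378 0.17256271 0.055     ]
(np.float64(264.2), np.float64(124.0), np.int32(195), np.int32(17), np.int32(16)) [0.42108683 0.21891877 0.125     ]
(np.float64(263.3), np.float64(170.0), np.int32(252), np.int32(17), np.int32(19)) [0.43437763 0.1677469  0.125     ]
emptypocket [0.45165223 0.11518948 0.055     ]
```

Call:
move_arm(steps=[{"dp": [-0.017, 0.01, 0.4], "turn": 0, "hand": 0.3}, {"dp": [-0.017, 0.01, 0.4], "turn": 0, "hand": 0.3}, {"dp": [-0.017, 0.01, 0.4], "turn": 0, "hand": 0.3}, {"dp": [-0.017, 0.01, 0.5], "turn": 0, "hand": 0.3}, {"dp": [-0.017, 0.01, 0.6], "turn": 0, "hand": 0.3}, {"dp": [-0.017, 0.01, 0.7], "turn": 0, "hand": 0.3}, {"dp": [-0.017, 0.01, 0.8], "turn": 0, "hand": 0.3}, {"dp": [-0.017, 0.01, 0.843], "turn": 0, "hand": 0.3}, {"dp": [-0.017, 0.01, 0.843], "turn": 0, "hand": 0.3}, {"dp": [-0.017, 0.01, 0.843], "turn": 0, "hand": 0.3}])

```text
time: 3.93
eef_pos: [0.4332, 0.1664, 0.0875]
eef_rot: [[-0.269, 0.963, -0.001], [0.963, 0.269, -0.0], [-0.0, -0.002, -1.0]]
force: [0.4, 0.2, 0.7]
grip_width: 0.0652
grasp_force: 0.0
```

```bash
python3 - <<'E'
from h import *
s=state();print(s["time"],s["eef_pos"],s["force"])
im=imaging.get_image("wrist");cv2.imwrite("pics/w3.png",im[:,:,::-1])
C=cal("wrist")
for b in caps(im,(85,60,40),amin=40):
  if 200<b[0]<330:print(b,back(C,b[:2],.125))
E
```

```text
3.9333 [0.43321935 0.16639869 0.08748989] [0.43576084 0.20479332 0.6832921 ]
(np.float64(264.2), np.float64(146.4), np.int32(2670), np.int32(59), np.int32(59)) [0.42144239 0.21796433 0.125     ]
(np.float64(263.4), np.float64(253.7), np.int32(465), np.int32(45), np.int32(14)) [0.43237394 0.17814843 0.125     ]
(np.float64(263.6), np.float64(298.7), np.int32(403), np.int32(44), np.int32(13)) [0.43775646 0.15935324 0.125     ]
```

View pics/w3.png

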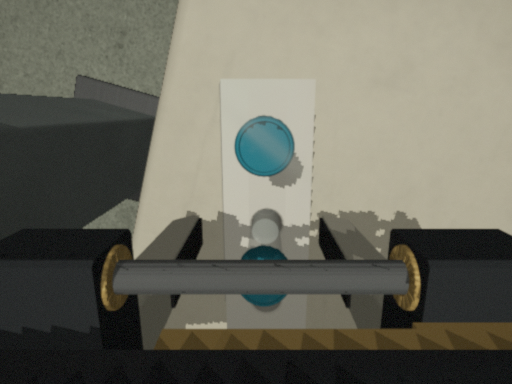

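The cap is centred between the fingers, at about (263,276). I close on it.

Call:
move_arm(steps=[{"dp": [0, 0, 0], "turn": 0, "hand": 0.85}, {"dp": [0, 0, 0], "turn": 0, "hand": 0.95}, {"dp": [0, 0, 0], "turn": 0, "hand": 1}, {"dp": [0, 0, 0], "turn": 0, "hand": 1}, {"dp": [0, 0, 0], "turn": 0, "hand": 1}, {"dp": [0, 0, 0], "turn": 0, "hand": 1}, {"dp": [0, 0, 0], "turn": 0, "hand": 1}, {"dp": [0, 0, 0], "turn": 0, "hand": 1}], grip_force=12)

```text
time: 4.65
eef_pos: [0.4335, 0.1674, 0.0878]
eef_rot: [[-0.271, 0.963, 0.0], [0.963, 0.271, 0.0], [0.0, 0.0, -1.0]]
force: [0.0, 0.1, 1.1]
grip_width: 0.0213
grasp_force: 12.0
```

```bash
python3 - <<'E'
from h import *
s=state();print(s["grip_width"],s["force"],s["wrist_torque"])
a=imaging.get_image("side");b=imaging.get_image("wrist");C=cal("side");u=proj(C,s["eef_pos"]).astype(int);print(u)
a=a[u[1]-45:u[1]+45,u[0]-45:u[0]+45];b=b[190:340,170:350]
a=cv2.resize(a,(400,400),interpolation=2);b=cv2.resize(b,(400,400),interpolation=2)
cv2.imwrite("pics/c4.png",np.hstack([a,b])[:,:,::-1])
E
```

```text
0.021333476383236395 [0.02803868 0.13684168 1.0784434 ] [-0.03655802 -0.18613561 -0.01375674]
[229 155]
```

View pics/c4.png

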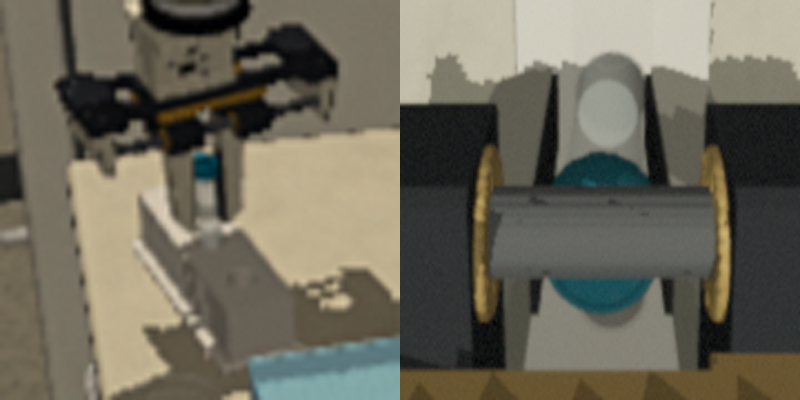

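The fingers are flat and have caught the wider cap above the pads. I'll open, rise 30 mm and take the cap squarely in the pads.

Call:
move_arm(steps=[{"dp": [0, 0, 0], "turn": 0, "hand": 0.6}, {"dp": [0, 0, 0], "turn": 0, "hand": 0.6}, {"dp": [0, 0, 0], "turn": 0, "hand": 0.6}, {"dp": [0, 0, -0.05], "turn": 0, "hand": 0.6}, {"dp": [0, 0, -0.1], "turn": 0, "hand": 0.6}, {"dp": [0, 0, -0.1], "turn": 0, "hand": 0.6}, {"dp": [0, 0, -0.1], "turn": 0, "hand": 0.6}])

```text
time: 5.33
eef_pos: [0.4342, 0.1675, 0.1183]
eef_rot: [[-0.271, 0.963, 0.002], [0.963, 0.271, 0.001], [0.0, 0.002, -1.0]]
force: [-0.3, 0.2, -0.6]
grip_width: 0.0371
grasp_force: 0.0
```

```bash
python3 - <<'E'
from h import *
s=state();print(s["time"],s["eef_pos"],s["grip_width"])
im=imaging.get_image("wrist");C=cal("wrist")
for b in caps(im,(85,60,40),amin=40):
  if 200<b[0]<330:print(b,"y range approx",b[1]-b[4]/2,b[1]+b[4]/2,back(C,b[:2],.127))
g=proj(C,s["eef_pos"]+[0,0,.009]);print("tcp axis at cap top",g)
E
```

```text
5.3333 [0.43417642 0.16751313 0.11833967] 0.03714126872914362
(np.float64(260.6), np.float64(140.5), np.int32(1610), np.int32(46), np.int32(47)) y range approx 117.0 164.0 [0.41956026 0.21767255 0.127     ]
(np.float64(259.2), np.float64(242.4), np.int32(1380), np.int32(43), np.int32(38)) y range approx 223.4 261.4 [0.43186678 0.17142777 0.127     ]
tcp axis at cap top [261.66083643 251.29313169]
```

Call:
move_arm(steps=[{"dp": [0.005, 0, 0], "turn": 0, "hand": 0.7}, {"dp": [0.005, 0, 0], "turn": 0, "hand": 0.9}, {"dp": [0.005, 0, 0], "turn": 0, "hand": 1}, {"dp": [0.005, 0, 0], "turn": 0, "hand": 1}, {"dp": [0.005, 0, 0], "turn": 0, "hand": 1}, {"dp": [0.005, 0, 0], "turn": 0, "hand": 1}], grip_force=12)

```text
time: 5.88
eef_pos: [0.4329, 0.1687, 0.1175]
eef_rot: [[-0.27, 0.963, -0.0], [0.963, 0.27, -0.0], [0.0, -0.0, -1.0]]
force: [0.3, -0.3, -0.4]
grip_width: 0.0217
grasp_force: 12.0
```

Call:
move_arm(steps=[{"dp": [0, 0, -0.07], "turn": 0, "hand": 1}, {"dp": [0, 0, -0.14], "turn": 0, "hand": 1}, {"dp": [0, 0, -0.24], "turn": 0, "hand": 1}, {"dp": [0, 0, -0.34], "turn": 0, "hand": 1}, {"dp": [0, 0, -0.44], "turn": 0, "hand": 1}, {"dp": [0, 0, -0.54], "turn": 0, "hand": 1}, {"dp": [0, 0, -0.6], "turn": 0, "hand": 1}, {"dp": [0, 0, -0.6], "turn": 0, "hand": 1}, {"dp": [0, 0, -0.6], "turn": 0, "hand": 1}])

```text
time: 6.63
eef_pos: [0.4337, 0.1689, 0.2988]
eef_rot: [[-0.27, 0.963, 0.003], [0.963, 0.27, 0.001], [-0.0, 0.003, -1.0]]
force: [-0.8, 0.4, -0.9]
grip_width: 0.0215
grasp_force: 12.0
```

```bash
python3 - <<'E'
from h import *
s=state();print(s["time"],s["eef_pos"],s["grip_width"],s["force"])
C=cal("side");T=s["eef_pos"]
print("tip",proj(C,T-[0,0,.108]),"tcp",proj(C,T))
a=imaging.get_image("side");b=imaging.get_image("top")
for n,im in(("side",a),("top",b)):cv2.imwrite(f"pics/{n}5.png",im[:,:,::-1])
u=proj(C,T-[0,0,.05]).astype(int);v=proj(cal("top"),T).astype(int);print(u,v)
a=cv2.resize(a[u[1]-45:u[1]+45,u[0]-45:u[0]+45],(400,400),interpolation=2);b=cv2.resize(imaging.get_image("wrist")[170:320,170:350],(400,400),interpolation=2)
cv2.imwrite("pics/c5.png",np.hstack([a,b])[:,:,::-1])
print(go((.5736,-.2085,.31)))
E
```

```text
6.6333 [0.43368129 0.16889914 0.29884569] 0.02146336092078185 [-0.78033872  0.39275118 -0.93854814]
tip [228.46261458 127.63648338] tcp [226.92046076  95.13200711]
[227 110] [173 199]
([-1.3373, 0.1132, -0.0471], 0.0, 'rows', np.float64(9.7))
```

View pics/c5.png

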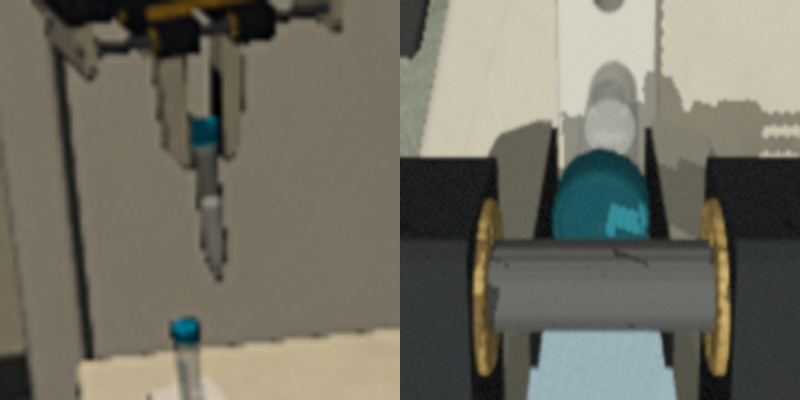

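The held tube appears tilted by a few degrees in the side view: cap at (203,117), tip at (220,278). I'll carry it over the heater, turned so the side camera sees the free tilt axis.

Call:
move_arm(steps=[{"dp": [-0.1, 0.01, -0.05], "turn": -0.04, "hand": 1}, {"dp": [-0.22, 0.02, -0.05], "turn": -0.08, "hand": 1}, {"dp": [-0.34, 0.03, -0.05], "turn": -0.12, "hand": 1}, {"dp": [-0.46, 0.04, -0.05], "turn": -0.16, "hand": 1}, {"dp": [-0.58, 0.05, -0.05], "turn": -0.2, "hand": 1}, {"dp": [-0.7, 0.06, -0.05], "turn": -0.24, "hand": 1}, {"dp": [-0.82, 0.07, -0.05], "turn": -0.28, "hand": 1}, {"dp": [-0.92, 0.08, -0.05], "turn": -0.32, "hand": 1}, {"dp": [-1, 0.08, -0.05], "turn": -0.345, "hand": 1}, {"dp": [-1, 0.08, -0.05], "turn": -0.345, "hand": 1}])

```text
time: 7.62
eef_pos: [0.537, -0.1177, 0.31]
eef_rot: [[-0.978, 0.207, -0.004], [0.207, 0.978, -0.0], [0.004, -0.001, -1.0]]
force: [-0.8, 0.5, -0.8]
grip_width: 0.0212
grasp_force: 12.0
```

```bash
python3 - <<'E'
from h import *
print(state()["qpos"],go((.5736,-.2085,.31),2.93))
E
```

```text
[-3.08044064e-01 -2.13601200e-02  1.51125917e+00 -1.48980428e-03
  1.65519135e+00 -1.67045453e+00] ([-0.182, -0.2709, -0.0004], np.float64(0.001), 'rows', np.float64(2.3))
```

Call:
move_arm(steps=[{"dp": [-0.09, -0.135, 0], "turn": 0, "hand": 1}, {"dp": [-0.182, -0.27, 0], "turn": 0, "hand": 1}, {"dp": [-0.182, -0.27, 0], "turn": 0, "hand": 1}, {"dp": [-0.182, -0.27, 0], "turn": 0, "hand": 1}, {"dp": [-0.182, -0.27, 0], "turn": 0, "hand": 1}])

```text
time: 8.03
eef_pos: [0.5728, -0.2046, 0.3104]
eef_rot: [[-0.977, 0.213, -0.003], [0.213, 0.977, 0.002], [0.004, 0.001, -1.0]]
force: [0.1, 0.4, -0.5]
grip_width: 0.0218
grasp_force: 12.0
```

```bash
python3 - <<'E'
from h import *
s=state();print(s["time"],s["eef_pos"])
T=s["eef_pos"];C=cal("side")
print("side tcp,tip",proj(C,T),proj(C,T-[0,0,.108]),"top tcp",proj(cal("top"),T), "w pocket5",proj(cal("wrist"),[.5736,-.2085,.09]),"wrist tcp,tip",proj(cal("wrist"),T),proj(cal("wrist"),T-[0,0,.108]))
a=imaging.get_image("side");b=imaging.get_image("wrist")
cv2.imwrite("pics/side6.png",a[:,:,::-1]);cv2.imwrite("pics/w6.png",b[:,:,::-1])
u=proj(C,T-[0,0,.07]).astype(int);print("crop org",u-[50,60])
a=cv2.resize(a[u[1]-60:u[1]+60,u[0]-50:u[0]+50],(480,576),interpolation=2);b=cv2.resize(b[100:350,190:330],(320,576),interpolation=2)
cv2.imwrite("pics/c6.png",np.hstack([a,b])[:,:,::-1])
E
```

```text
8.0333 [ 0.57282881 -0.20463587  0.31039404]
side tcp,tip [313.58543555 159.11336615] [308.80054201 196.4373094 ] top tcp [324.1903681  148.11489605] w pocket5 [256.99778816 168.47000641] wrist tcp,tip [260.4002596  242.74940789] [260.15683413 190.42510141]
crop org [260 123]
```

View pics/c6.png

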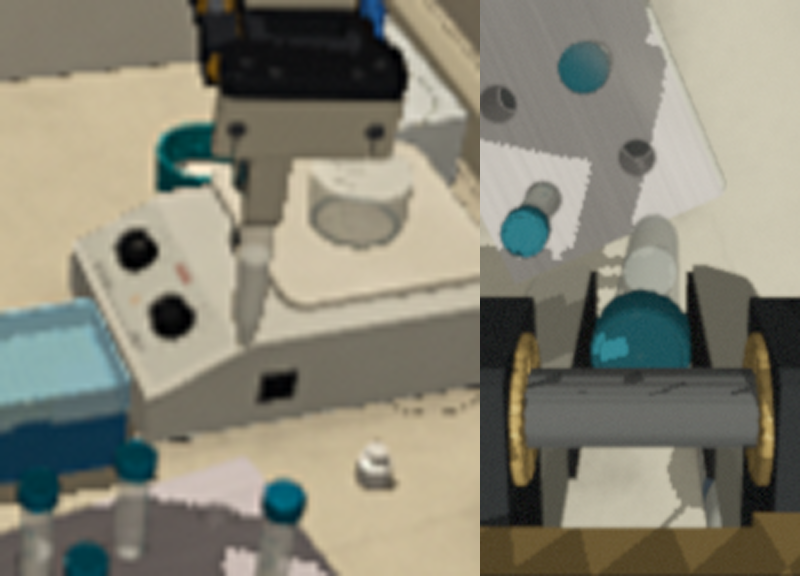

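The tip hangs about 6 mm off (+4 mm along tool y, −5.5 mm along tool x). The wrist camera puts pocket 5 about 2 mm further in +y than the fit. I descend to just above the mouth with half the tip offset compensated.

```bash
python3 - <<'E'
from h import *
print(go((.571,-.208,.206)))
E
```

```text
([0.0026, -0.017, 0.3522], 0.0, 'rows', np.float64(2.5))
```

Call:
move_arm(steps=[{"dp": [0.003, -0.017, 0.09], "turn": 0, "hand": 1}, {"dp": [0.003, -0.017, 0.18], "turn": 0, "hand": 1}, {"dp": [0.003, -0.017, 0.27], "turn": 0, "hand": 1}, {"dp": [0.003, -0.017, 0.33], "turn": 0, "hand": 1}, {"dp": [0.003, -0.017, 0.35], "turn": 0, "hand": 1}, {"dp": [0.003, -0.017, 0.35], "turn": 0, "hand": 1}, {"dp": [0.003, -0.017, 0.35], "turn": 0, "hand": 1}, {"dp": [0.003, -0.017, 0.35], "turn": 0, "hand": 1}], grip_force=8)

```text
time: 8.8
eef_pos: [0.5725, -0.209, 0.2101]
eef_rot: [[-0.978, 0.211, 0.003], [0.211, 0.978, -0.001], [-0.003, -0.001, -1.0]]
force: [0.2, 0.3, 0.3]
grip_width: 0.0218
grasp_force: 8.0
```

```bash
python3 - <<'E'
from h import *
s=state();T=s["eef_pos"];print(T,s["force"]);C=cal("side");W=cal("wrist")
a=imaging.get_image("side");b=imaging.get_image("wrist")
print("side tip",proj(C,T-[0,0,.108]),"mouth",proj(C,[.5738,-.2065,.09]),"wrist tip",proj(W,T-[0,0,.108]),"mouth",proj(W,[.5738,-.2065,.09]))
u=proj(C,T-[0,0,.07]).astype(int);print("crop org",u-[50,60])
a=cv2.resize(a[u[1]-60:u[1]+60,u[0]-50:u[0]+50],(480,576),interpolation=2);b=cv2.resize(b[100:350,190:330],(320,576),interpolation=2)
cv2.imwrite("pics/c7.png",np.hstack([a,b])[:,:,::-1])
E
```

```text
[ 0.57253868 -0.20903989  0.21005666] [0.22443584 0.33084442 0.33676815]
side tip [305.3907076  227.45680023] mouth [305.13624787 229.99573659] wrist tip [260.381819   189.57545745] mouth [263.52584533 186.91549108]
crop org [256 156]
```

View pics/c7.png

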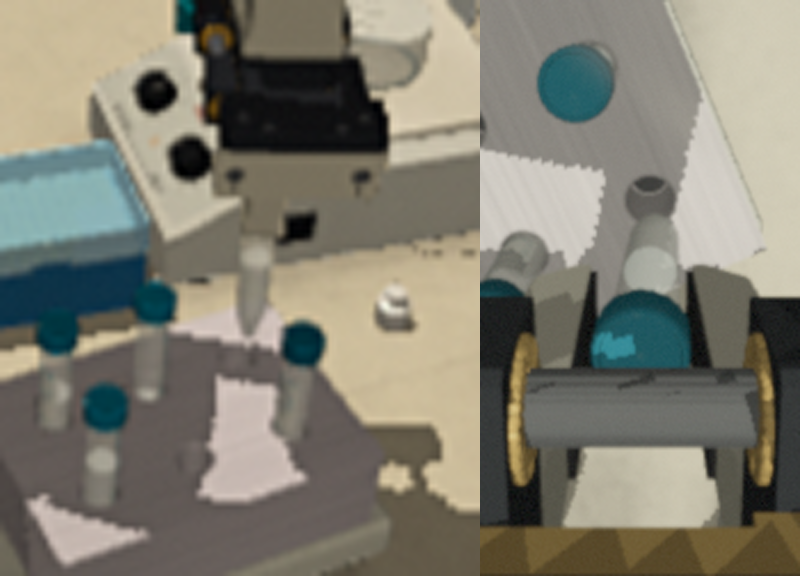

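In the wrist view the mouth is at (652,199) and the tip at about (655,217), so the tip is about 5 mm short along tool x. I correct that and start in gently.

Call:
move_arm(steps=[{"dp": [0.009, 0, 0], "turn": 0, "hand": 1}, {"dp": [0.016, 0, 0], "turn": 0, "hand": 1}, {"dp": [0.016, 0, 0.02], "turn": 0, "hand": 1}, {"dp": [0.016, 0, 0.04], "turn": 0, "hand": 1}, {"dp": [0.016, 0, 0.06], "turn": 0, "hand": 1}, {"dp": [0.016, 0, 0.08], "turn": 0, "hand": 1}, {"dp": [0.016, 0, 0.08], "turn": 0, "hand": 1}])

```text
time: 9.48
eef_pos: [0.5658, -0.2076, 0.1813]
eef_rot: [[-0.977, 0.211, -0.003], [0.211, 0.977, 0.001], [0.003, 0.001, -1.0]]
force: [-1.3, 0.8, -0.8]
grip_width: 0.0216
grasp_force: 8.0
```

```bash
python3 - <<'E'
from h import *
s=state();T=s["eef_pos"];print(s["time"],T,s["force"],s["wrist_torque"]);print(go((.574,-.2055,.16)))
E
```

```text
9.4833 [ 0.5658226  -0.20763773  0.18125917] [-1.25884167  0.82698251 -0.76383357] [ 0.03145474 -0.15524745  0.01904131]
([-0.0254, 0.0127, 0.0708], 0.0, 'rows', np.float64(0.5))
```

The tip is 17 mm below the mouth with no push-back, so it is in. I keep going down while bringing the cap over the pocket.

Call:
move_arm(steps=[{"dp": [-0.006, 0.003, 0.015], "turn": 0, "hand": 1}, {"dp": [-0.012, 0.006, 0.03], "turn": 0, "hand": 1}, {"dp": [-0.018, 0.009, 0.045], "turn": 0, "hand": 1}, {"dp": [-0.025, 0.012, 0.06], "turn": 0, "hand": 1}, {"dp": [-0.025, 0.012, 0.075], "turn": 0, "hand": 1}, {"dp": [-0.025, 0.012, 0.085], "turn": 0, "hand": 1}, {"dp": [-0.025, 0.012, 0.085], "turn": 0, "hand": 1}])

```text
time: 10.07
eef_pos: [0.5745, -0.2059, 0.1571]
eef_rot: [[-0.977, 0.211, -0.002], [0.211, 0.977, 0.001], [0.002, 0.0, -1.0]]
force: [0.1, -0.8, -1.7]
grip_width: 0.0217
grasp_force: 8.0
```

```bash
python3 - <<'E'
from h import *
s=state();T=s["eef_pos"];print(s["time"],T,s["force"],s["wrist_torque"]);print(go((.574,-.2055,.147)))
E
```

```text
10.0667 [ 0.57445264 -0.20590702  0.15705817] [ 0.11621426 -0.80103419 -1.73753462] [-0.05101019 -0.0728609   0.02081719]
([0.0017, 0.001, 0.0335], 0.0, 'rows', np.float64(0.2))
```

Call:
move_arm(steps=[{"dp": [0, 0, 0.01], "turn": 0, "hand": 1}, {"dp": [0, 0, 0.02], "turn": 0, "hand": 1}, {"dp": [0, 0, 0.028], "turn": 0, "hand": 1}, {"dp": [0, 0, 0.033], "turn": 0, "hand": 1}, {"dp": [0, 0, 0.033], "turn": 0, "hand": 1}, {"dp": [0, 0, 0.033], "turn": 0, "hand": 1}])

```text
time: 10.57
eef_pos: [0.5748, -0.2061, 0.1481]
eef_rot: [[-0.977, 0.211, -0.0], [0.211, 0.977, 0.0], [0.0, 0.0, -1.0]]
force: [-1.4, -1.0, -0.8]
grip_width: 0.0217
grasp_force: 8.0
```

```bash
python3 - <<'E'
from h import *
s=state();T=s["eef_pos"];print(s["time"],T,s["force"],s["wrist_torque"])
E
```

```text
10.5667 [ 0.57477797 -0.20608926  0.14811451] [-1.41921259 -0.97104031 -0.84290738] [-0.02777919  0.05738722  0.0268146 ]
```

Call:
move_arm(steps=[{"dp": [0, 0, 0.004], "turn": 0, "hand": 1}, {"dp": [0, 0, 0.008], "turn": 0, "hand": 1}, {"dp": [0, 0, 0.008], "turn": 0, "hand": 1}, {"dp": [0, 0, 0.008], "turn": 0, "hand": 1}])

```text
time: 10.9
eef_pos: [0.5753, -0.2063, 0.1465]
eef_rot: [[-0.977, 0.211, 0.001], [0.211, 0.977, -0.0], [-0.001, -0.0, -1.0]]
force: [-1.7, -0.5, 3.7]
grip_width: 0.0215
grasp_force: 8.0
```

Floor contact (+3.7 N up). I release with a small opening and rise.

Call:
move_arm(steps=[{"dp": [0, 0, -0.004], "turn": 0, "hand": 0.9}, {"dp": [0, 0, -0.004], "turn": 0, "hand": 0.66}, {"dp": [0, 0, -0.004], "turn": 0, "hand": 0.66}, {"dp": [0, 0, -0.004], "turn": 0, "hand": 0.66}, {"dp": [0, 0, -0.004], "turn": 0, "hand": 0.66}, {"dp": [0, 0, -0.06], "turn": 0, "hand": 0.66}, {"dp": [0, 0, -0.12], "turn": 0, "hand": 0.66}, {"dp": [0, 0, -0.25], "turn": 0, "hand": 0.66}, {"dp": [0, 0, -0.38], "turn": 0, "hand": 0.66}, {"dp": [0, 0, -0.5], "turn": 0, "hand": 0.66}])

```text
time: 11.73
eef_pos: [0.5747, -0.2059, 0.2977]
eef_rot: [[-0.977, 0.211, -0.0], [0.211, 0.977, 0.0], [0.0, 0.0, -1.0]]
force: [0.7, -0.9, -0.1]
grip_width: 0.0318
grasp_force: 0.0
```

```bash
python3 - <<'E'
from h import *
s=state();T=s["eef_pos"];print(s["time"],T,s["force"],s["grip_width"])
im=imaging.get_image("side");C=cal("side");cv2.imwrite("pics/side8.png",im[:,:,::-1])
for b in caps(im,amin=20):
  if 250<b[0]<340 and 200<b[1]<260:print([float(x) for x in b],back(C,b[:2],.15))
print("expect cap",proj(C,[.574,-.2058,.15]))
print(go((.46,.02,.30),1.849))
E
```

```text
11.7333 [ 0.57466168 -0.2059361   0.2976534 ] [ 0.66431257 -0.87995565 -0.08261349] 0.03177920235496705
[266.4, 217.5, 582.0, 51.0, 29.0] [ 0.47119627 -0.20252803  0.15      ]
[309.4, 213.5, 55.0, 8.0, 8.0] [ 0.57819433 -0.2093003   0.15      ]
[318.6, 227.2, 58.0, 8.0, 9.0] [ 0.5850536 -0.2585887  0.15     ]
[277.6, 240.5, 76.0, 10.0, 10.0] [ 0.47963195 -0.28061692  0.15      ]
expect cap [307.33698552 212.76824265]
([0.5419, 0.6574, 0.0162], np.float64(0.3437), 'rows', np.float64(8.6))
```

The first tube is in and released. I go back for the far spare.

Call:
move_arm(steps=[{"dp": [0.54, 0.66, 0], "turn": 0.344, "hand": 0.6}, {"dp": [0.54, 0.66, 0], "turn": 0.344, "hand": 0.6}, {"dp": [0.54, 0.66, 0], "turn": 0.344, "hand": 0.6}, {"dp": [0.54, 0.66, 0], "turn": 0.344, "hand": 0.6}, {"dp": [0.54, 0.66, 0], "turn": 0.344, "hand": 0.6}, {"dp": [0.54, 0.66, 0], "turn": 0.344, "hand": 0.6}, {"dp": [0.54, 0.66, 0], "turn": 0.344, "hand": 0.6}, {"dp": [0.54, 0.66, 0], "turn": 0.344, "hand": 0.6}, {"dp": [0.54, 0.66, 0], "turn": 0.344, "hand": 0.6}, {"dp": [0.54, 0.66, 0], "turn": 0.344, "hand": 0.6}])

```text
time: 12.62
eef_pos: [0.4583, 0.0221, 0.2959]
eef_rot: [[-0.27, 0.963, 0.001], [0.963, 0.27, -0.0], [-0.0, 0.0, -1.0]]
force: [-0.0, -0.8, -0.7]
grip_width: 0.0372
grasp_force: 0.0
```

```bash
python3 - <<'E'
from h import *
print(state()["eef_pos"],go((.4215,.2165,.22),1.849))
E
```

```text
[0.45834467 0.02214548 0.29591288] ([0.657, 0.0566, 0.253], np.float64(-0.0015), 'rows', np.float64(5.1))
```

Next I move to above the far spare and measure it from close by.

Call:
move_arm(steps=[{"dp": [0.657, 0.057, 0.1], "turn": 0, "hand": 0.5}, {"dp": [0.657, 0.057, 0.1], "turn": 0, "hand": 0.5}, {"dp": [0.657, 0.057, 0.1], "turn": 0, "hand": 0.5}, {"dp": [0.657, 0.057, 0.1], "turn": 0, "hand": 0.5}, {"dp": [0.657, 0.057, 0.1], "turn": 0, "hand": 0.5}, {"dp": [0.657, 0.057, 0.18], "turn": 0, "hand": 0.5}, {"dp": [0.657, 0.057, 0.25], "turn": 0, "hand": 0.5}, {"dp": [0.657, 0.057, 0.25], "turn": 0, "hand": 0.5}, {"dp": [0.657, 0.057, 0.25], "turn": 0, "hand": 0.5}])

```text
time: 13.37
eef_pos: [0.4202, 0.2155, 0.2198]
eef_rot: [[-0.276, 0.961, -0.003], [0.961, 0.276, -0.001], [-0.0, -0.003, -1.0]]
force: [0.4, -0.4, 1.1]
grip_width: 0.0464
grasp_force: 0.0
```

```bash
python3 - <<'E'
from h import *
s=state();T=s["eef_pos"];print(s["time"],T);W=cal("wrist");im=imaging.get_image("wrist");cv2.imwrite("pics/w9.png",im[:,:,::-1])
for b in caps(im,(85,60,40),amin=100):print([float(x) for x in b],back(W,b[:2],.127))
print(proj(W,[.4241,.215,.055]),proj(W,[.4241,.215,.127]))
print(go((.4215,.218,.1175)))
E
```

```text
13.3667 [0.42016977 0.21547107 0.219847  ]
[261.8, 190.3, 564.0, 26.0, 27.0] [0.42017348 0.21921315 0.127     ]
[486.1, 226.8, 972.0, 62.0, 48.0] [0.6029512 0.2400156 0.127    ]
[241.9, 325.1, 123.0, 33.0, 7.0] [0.43719921 0.09675221 0.127     ]
[264.22647915 177.57681954] [265.09616391 196.58525205]
([0.0075, 0.0037, 0.3461], 0.0, 'rows', np.float64(2.5))
```

Call:
move_arm(steps=[{"dp": [0.011, 0.012, 0.03], "turn": 0, "hand": 0.5}, {"dp": [0.011, 0.012, 0.12], "turn": 0, "hand": 0.5}, {"dp": [0.011, 0.012, 0.22], "turn": 0, "hand": 0.5}, {"dp": [0.011, 0.012, 0.3], "turn": 0, "hand": 0.5}, {"dp": [0.011, 0.012, 0.341], "turn": 0, "hand": 0.5}, {"dp": [0.011, 0.012, 0.341], "turn": 0, "hand": 0.5}, {"dp": [0.011, 0.012, 0.341], "turn": 0, "hand": 0.5}], grip_force=3)

```text
time: 14.0
eef_pos: [0.424, 0.22, 0.1193]
eef_rot: [[-0.273, 0.962, 0.0], [0.962, 0.273, 0.0], [0.0, 0.0, -1.0]]
force: [0.2, 0.4, 0.1]
grip_width: 0.046
grasp_force: 0.0
```

Call:
move_arm(steps=[{"dp": [0, 0, 0], "turn": 0, "hand": 0.7}, {"dp": [0, 0, 0], "turn": 0, "hand": 0.85}, {"dp": [0, 0, 0], "turn": 0, "hand": 1}, {"dp": [0, 0, 0], "turn": 0, "hand": 1}, {"dp": [0, 0, 0], "turn": 0, "hand": 1}, {"dp": [0, 0, 0], "turn": 0, "hand": 1}, {"dp": [0, 0, 0], "turn": 0, "hand": 1}])

```text
time: 14.58
eef_pos: [0.424, 0.2203, 0.1193]
eef_rot: [[-0.274, 0.962, 0.001], [0.962, 0.274, 0.0], [0.0, 0.001, -1.0]]
force: [0.4, 0.1, 3.5]
grip_width: 0.0217
grasp_force: 3.0
```

```bash
python3 - <<'E'
from h import *
s=state();print(s["time"],s["eef_pos"],s["force"],s["wrist_torque"],s["grip_width"]);print(go((.4241,.215,s["eef_pos"][2])))
E
```

```text
14.5833 [0.42402314 0.22025716 0.11927562] [0.44585918 0.14859134 3.50357849] [ 0.01023084 -0.16863717  0.02609013] 0.0216687341095963
([-0.0169, -0.0045, -0.0], 0.0, 'rows', np.float64(0.1))
```

Call:
move_arm(steps=[{"dp": [-0.005, -0.002, 0], "turn": 0, "hand": 1}, {"dp": [-0.01, -0.004, 0], "turn": 0, "hand": 1}, {"dp": [-0.017, -0.004, 0], "turn": 0, "hand": 1}, {"dp": [-0.017, -0.004, 0], "turn": 0, "hand": 1}, {"dp": [-0.017, -0.004, 0], "turn": 0, "hand": 1}])

```text
time: 15.0
eef_pos: [0.4239, 0.2147, 0.1187]
eef_rot: [[-0.273, 0.962, 0.0], [0.962, 0.273, 0.0], [-0.0, 0.0, -1.0]]
force: [0.1, -0.8, 5.1]
grip_width: 0.0216
grasp_force: 3.0
```

Call:
move_arm(steps=[{"dp": [0, 0, 0], "turn": 0, "hand": 1}, {"dp": [0, 0, 0], "turn": 0, "hand": 1}, {"dp": [0, 0, -0.05], "turn": 0, "hand": 1}, {"dp": [0, 0, -0.12], "turn": 0, "hand": 1}, {"dp": [0, 0, -0.22], "turn": 0, "hand": 1}, {"dp": [0, 0, -0.34], "turn": 0, "hand": 1}, {"dp": [0, 0, -0.46], "turn": 0, "hand": 1}, {"dp": [0, 0, -0.55], "turn": 0, "hand": 1}, {"dp": [0, 0, -0.6], "turn": 0, "hand": 1}, {"dp": [0, 0, -0.6], "turn": 0, "hand": 1}], grip_force=10)

```text
time: 15.83
eef_pos: [0.4251, 0.2154, 0.3025]
eef_rot: [[-0.274, 0.962, 0.005], [0.962, 0.274, 0.002], [0.001, 0.006, -1.0]]
force: [-0.2, -0.3, -0.4]
grip_width: 0.0215
grasp_force: 10.0
```

Call:
move_arm(steps=[{"dp": [0, 0, 0], "turn": 0, "hand": 1}, {"dp": [0, 0, 0], "turn": 0, "hand": 1}])

```text
time: 16.0
eef_pos: [0.4231, 0.2145, 0.2965]
eef_rot: [[-0.274, 0.962, -0.003], [0.962, 0.274, -0.001], [-0.0, -0.003, -1.0]]
force: [-1.1, -0.3, -0.3]
grip_width: 0.0219
grasp_force: 10.0
```

```bash
cat > tilt.py <<'E'
from h import *
import sys
# tube outline by difference against an earlier side picture: regress centre line
s=state();T=s["eef_pos"];print(s["time"],T,s["force"],s["grip_width"]);C=cal("side");W=cal("wrist")
a=imaging.get_image("side");b=imaging.get_image("wrist");n=sys.argv[1]
cv2.imwrite(f"pics/side{n}.png",a[:,:,::-1]);cv2.imwrite(f"pics/w{n}.png",b[:,:,::-1])
print("side tcp,tip",proj(C,T),proj(C,T-[0,0,.108]),"wrist captop,tip",proj(W,T+[0,0,.0095]),proj(W,T-[0,0,.108]))
ref=cv2.imread(sys.argv[2])[:,:,::-1] if len(sys.argv)>2 else None
if ref is not None:
    d=np.abs(a.astype(int)-ref).sum(2)
    for v in range(int(proj(C,T)[1])+4,int(proj(C,T-[0,0,.108])[1])+3,2):
        u=int(proj(C,T)[0]);x=np.arange(u-14,u+14);w=np.where(d[v,x]>24)[0]
        print(v,(x[w].min(),x[w].max(),len(w)) if len(w) else None)
E
python3 tilt.py 10 pics/side8.png
```

```text
16.0 [0.42310567 0.21453903 0.29651555] [-1.08476825 -0.26248961 -0.29970049] 0.021859218966583428
side tcp,tip [221.33140151  89.54026277] [223.15551646 121.43032646] wrist captop,tip [260.0742562  250.92650576] [260.50498637 189.97351595]
93 (np.int64(207), np.int64(234), 28)
95 (np.int64(207), np.int64(234), 26)
97 (np.int64(207), np.int64(234), 25)
99 (np.int64(207), np.int64(234), 28)
101 (np.int64(207), np.int64(234), 27)
103 (np.int64(207), np.int64(234), 27)
105 (np.int64(207), np.int64(234), 27)
107 (np.int64(207), np.int64(234), 25)
109 (np.int64(207), np.int64(234), 26)
111 (np.int64(207), np.int64(234), 28)
113 (np.int64(207), np.int64(234), 27)
115 (np.int64(207), np.int64(234), 27)
117 (np.int64(207), np.int64(234), 28)
119 (np.int64(207), np.int64(234), 27)
121 (np.int64(207), np.int64(234), 28)
123 (np.int64(207), np.int64(234), 27)
```

```bash
python3 - <<'E'
from h import *
im=cv2.imread("pics/w6.png");c=imaging.get_calibration("wrist")
T=np.eye(4);T[:3,:3]=[[-.977,.213,-.003],[.213,.977,.002],[.004,.001,-1]];T[:3,3]=[.5728,-.2046,.3104]
C=(c["camera_matrix"],T@c["tool_from_camera"])
# dark disc centroid near the given pockets
for g in((198.7,144.7),(258.7,168.1)):
  x,y=map(int,g);p=im[y-9:y+10,x-9:x+10].max(2);m=p<np.median(p)-25
  yy,xx=np.where(m);u=(xx.mean()+x-9,yy.mean()+y-9);print(u,m.sum(),back(C,u,.09))
  print(back(C,g,.09))
print(go((.47,-.03,.31),2.4))
E
```

```text
(np.float64(201.5), np.float64(142.5)) 34 [ 0.53001343 -0.26457618  0.09      ]
[ 0.53178062 -0.26840537  0.09      ]
(np.float64(258.1525423728814), np.float64(163.94915254237287)) 59 [ 0.56862304 -0.20575533  0.09      ]
[ 0.57360876 -0.20618883  0.09      ]
([-0.8268, -0.0722, -0.0452], np.float64(-0.1758), 'rows', np.float64(6.0))
```

Call:
move_arm(steps=[{"dp": [-0.08, -0.01, -0.045], "turn": -0.03, "hand": 1}, {"dp": [-0.2, -0.02, -0.045], "turn": -0.06, "hand": 1}, {"dp": [-0.33, -0.03, -0.045], "turn": -0.09, "hand": 1}, {"dp": [-0.46, -0.04, -0.045], "turn": -0.12, "hand": 1}, {"dp": [-0.59, -0.05, -0.045], "turn": -0.15, "hand": 1}, {"dp": [-0.72, -0.06, -0.045], "turn": -0.175, "hand": 1}, {"dp": [-0.83, -0.07, -0.045], "turn": -0.175, "hand": 1}, {"dp": [-0.83, -0.07, -0.045], "turn": -0.175, "hand": 1}])

```text
time: 16.77
eef_pos: [0.4715, -0.0355, 0.3102]
eef_rot: [[-0.733, 0.681, -0.003], [0.681, 0.733, -0.002], [0.001, -0.003, -1.0]]
force: [1.4, -0.4, 0.1]
grip_width: 0.0214
grasp_force: 10.0
```

```bash
python3 - <<'E'
from h import *
print(go((.5317,-.2695,.30),2.93),state()["eef_pos"])
E
```

```text
([-0.678, -0.4347, 0.0346], np.float64(-0.171), 'rows', np.float64(5.8)) [ 0.47149144 -0.03550231  0.31015678]
```

Call:
move_arm(steps=[{"dp": [-0.1, -0.06, 0], "turn": -0.03, "hand": 1}, {"dp": [-0.21, -0.13, 0], "turn": -0.06, "hand": 1}, {"dp": [-0.32, -0.2, 0], "turn": -0.09, "hand": 1}, {"dp": [-0.43, -0.27, 0], "turn": -0.12, "hand": 1}, {"dp": [-0.54, -0.35, 0], "turn": -0.15, "hand": 1}, {"dp": [-0.64, -0.41, 0], "turn": -0.171, "hand": 1}, {"dp": [-0.678, -0.435, 0], "turn": -0.171, "hand": 1}, {"dp": [-0.678, -0.435, 0], "turn": -0.171, "hand": 1}, {"dp": [-0.678, -0.435, 0], "turn": -0.171, "hand": 1}, {"dp": [-0.678, -0.435, 0], "turn": -0.171, "hand": 1}])

```text
time: 17.6
eef_pos: [0.5328, -0.2628, 0.3112]
eef_rot: [[-0.979, 0.205, -0.001], [0.205, 0.979, 0.001], [0.002, 0.001, -1.0]]
force: [-0.4, 0.2, 0.4]
grip_width: 0.0215
grasp_force: 10.0
```

```bash
python3 tilt.py 11 pics/side0.png; python3 - <<'E'
from h import *
s=state();T=s["eef_pos"];C=cal("side")
u=proj(C,T-[0,0,.07]).astype(int);print("org",u-[50,60])
a=cv2.imread("pics/side11.png")[u[1]-60:u[1]+60,u[0]-50:u[0]+50];b=cv2.imread("pics/w11.png")[130:280,190:330]
cv2.imwrite("pics/c11.png",np.hstack([cv2.resize(a,(400,480),interpolation=2),cv2.resize(b,(400,429),interpolation=2,dst=None) if 0 else cv2.resize(b,(400,480),interpolation=2)]))
print("wrist mouth",proj(cal("wrist"),[.5317,-.2695,.09]),"side mouth",proj(C,[.5317,-.2695,.09]))
E
```

```text
17.6 [ 0.53281951 -0.26278299  0.31118369] [-0.37480367  0.23956489  0.43288455] 0.021549318722223574
side tcp,tip [304.00565903 176.91454831] [299.72366069 215.05244523] wrist captop,tip [260.43984225 250.88212821] [260.15915209 190.17107877]
180 (np.int64(290), np.int64(317), 23)
182 (np.int64(290), np.int64(317), 28)
184 (np.int64(290), np.int64(317), 26)
186 (np.int64(290), np.int64(317), 20)
188 (np.int64(290), np.int64(317), 18)
190 (np.int64(290), np.int64(317), 22)
192 (np.int64(290), np.int64(317), 21)
194 (np.int64(290), np.int64(317), 27)
196 (np.int64(290), np.int64(317), 27)
198 (np.int64(290), np.int64(317), 27)
200 (np.int64(290), np.int64(315), 25)
202 (np.int64(290), np.int64(313), 22)
204 (np.int64(290), np.int64(313), 24)
206 (np.int64(290), np.int64(312), 23)
208 (np.int64(290), np.int64(317), 28)
210 (np.int64(290), np.int64(317), 28)
212 (np.int64(290), np.int64(317), 26)
214 (np.int64(290), np.int64(317), 26)
216 (np.int64(290), np.int64(317), 24)
org [251 142]
wrist mouth [254.25252931 166.36995122] side mouth [296.2735465 250.8985972]
```

```bash
python3 - <<'E'
from h import *
print(go((.5317,-.2695,.21)))
E
```

```text
([-0.0004, -0.0236, 0.3401], 0.0, 'rows', np.float64(2.5))
```

Call:
move_arm(steps=[{"dp": [0, -0.012, 0.06], "turn": 0, "hand": 1}, {"dp": [0, -0.024, 0.14], "turn": 0, "hand": 1}, {"dp": [0, -0.024, 0.22], "turn": 0, "hand": 1}, {"dp": [0, -0.024, 0.29], "turn": 0, "hand": 1}, {"dp": [0, -0.024, 0.33], "turn": 0, "hand": 1}, {"dp": [0, -0.024, 0.338], "turn": 0, "hand": 1}, {"dp": [0, -0.024, 0.338], "turn": 0, "hand": 1}, {"dp": [0, -0.024, 0.338], "turn": 0, "hand": 1}, {"dp": [0, -0.024, 0.338], "turn": 0, "hand": 1}, {"dp": [0, -0.024, 0.338], "turn": 0, "hand": 1}])

```text
time: 18.53
eef_pos: [0.5323, -0.2716, 0.2126]
eef_rot: [[-0.979, 0.205, 0.002], [0.205, 0.979, -0.001], [-0.003, -0.001, -1.0]]
force: [0.5, 1.0, -0.4]
grip_width: 0.0218
grasp_force: 10.0
```

```bash
python3 tilt.py 12; python3 - <<'E'
from h import *
print([np.round(state()["eef_pos"],4).tolist()]);print(go((.5317,-.2695,.209)))
E
```

```text
18.5333 [ 0.53234249 -0.27164986  0.21258343] [ 0.46581686  1.04445034 -0.41905345] 0.02182712899210633
side tcp,tip [301.02257881 214.71946307] [297.24493943 247.48967557] wrist captop,tip [260.39683767 250.96536093] [260.42766143 189.63868244]
[[0.5321, -0.2716, 0.212]]
([0.0026, 0.0065, 0.0098], 0.0, 'rows', np.float64(0.1))
```

Call:
move_arm(steps=[{"dp": [0.002, 0.0065, 0.01], "turn": 0, "hand": 1}, {"dp": [0.002, 0.0065, 0.01], "turn": 0, "hand": 1}, {"dp": [0.002, 0.0065, 0.01], "turn": 0, "hand": 1}, {"dp": [0.002, 0.0065, 0.01], "turn": 0, "hand": 1}, {"dp": [0.002, 0.0065, 0.01], "turn": 0, "hand": 1}])

```text
time: 19.05
eef_pos: [0.5313, -0.2692, 0.2077]
eef_rot: [[-0.979, 0.205, -0.0], [0.205, 0.979, 0.0], [0.0, 0.0, -1.0]]
force: [0.1, 0.2, -0.3]
grip_width: 0.0218
grasp_force: 10.0
```

```bash
python3 tilt.py 13; python3 - <<'E'
from h import *
s=state();T=s["eef_pos"];C=cal("side");W=cal("wrist")
u=proj(C,T-[0,0,.07]).astype(int);print("side org",u-[40,60],"x5")
a=cv2.imread("pics/side13.png")[u[1]-60:u[1]+60,u[0]-40:u[0]+40];b=cv2.imread("pics/w13.png")[150:270,220:300]
print("wrist org 220,150 x5; off 400")
cv2.imwrite("pics/c13.png",np.hstack([cv2.resize(x,(400,600),interpolation=cv2.INTER_CUBIC) for x in(a,b)]))
m=[.5317,-.2695,.09];print("mouth wrist",proj(W,m),"side",proj(C,m))
E
```

```text
19.05 [ 0.53131815 -0.26921193  0.20770955] [ 0.10262689  0.20623234 -0.29845643] 0.02180818919006135
side tcp,tip [300.0757778  215.63072391] [296.39182687 248.15417469] wrist captop,tip [260.41783839 250.91271098] [260.29560749 189.97553132]
side org [257 177] x5
wrist org 220,150 x5; off 400
mouth wrist [260.06090922 187.627946  ] side [296.2735465 250.8985972]
```

View pics/c13.png

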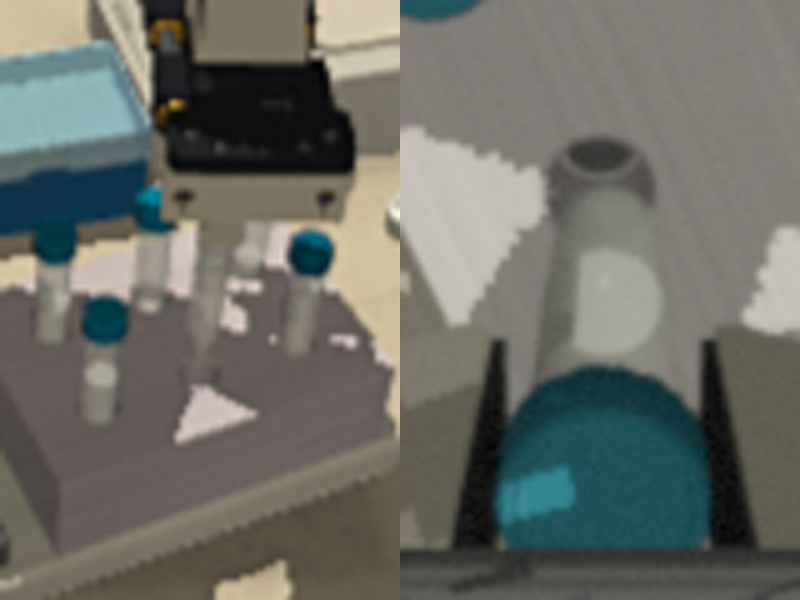

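The wrist view shows the mouth centre at about (603,188) and the tip right over it, with the tube nearly upright. The side view hints at up to 2° of tilt, so I check that numerically.

```bash
python3 - <<'E'
from h import *
a=cv2.imread("pics/side13.png");g=cv2.GaussianBlur(a,(0,0),.5).astype(int)
for v in range(222,256,2):print(v,a[v,288:308].sum(1).tolist())
b=cv2.imread("pics/w13.png")
print("wrist")
for v in range(176,210,3):print(v,b[v,246:276].sum(1).tolist())
E
```

```text
222 [131, 127, 125, 168, 324, 523, 578, 585, 444, 291, 299, 323, 322, 324, 321, 321, 318, 344, 434, 468]
224 [397, 396, 403, 490, 572, 597, 600, 603, 436, 333, 322, 322, 321, 320, 322, 319, 311, 335, 432, 467]
226 [470, 451, 417, 556, 594, 595, 601, 601, 433, 320, 325, 340, 348, 345, 325, 333, 404, 474, 507, 515]
228 [463, 446, 438, 557, 591, 588, 595, 567, 424, 330, 346, 365, 366, 357, 315, 339, 439, 486, 496, 507]
230 [460, 442, 444, 549, 578, 576, 578, 503, 354, 329, 357, 360, 353, 340, 313, 332, 347, 375, 400, 398]
232 [451, 429, 470, 554, 570, 573, 578, 494, 370, 347, 379, 386, 382, 357, 384, 460, 422, 356, 350, 336]
234 [384, 382, 474, 563, 586, 590, 573, 448, 349, 348, 378, 388, 379, 365, 489, 587, 598, 497, 560, 610]
236 [342, 295, 247, 269, 393, 427, 408, 392, 389, 392, 407, 409, 398, 403, 480, 353, 277, 268, 282, 290]
238 [408, 301, 261, 269, 272, 270, 288, 330, 343, 379, 414, 413, 391, 446, 572, 538, 506, 369, 280, 278]
240 [276, 277, 282, 284, 285, 282, 300, 334, 350, 364, 407, 409, 391, 501, 580, 588, 595, 596, 391, 276]
242 [276, 278, 279, 281, 279, 280, 312, 336, 356, 
[... 1850 characters left out ...]
 365, 371, 376, 385, 387, 387, 391, 396, 389, 392, 377, 366, 367, 366, 368, 378]
200 [370, 373, 376, 363, 344, 318, 310, 323, 339, 365, 395, 422, 438, 451, 459, 468, 454, 450, 443, 427, 413, 407, 397, 389, 382, 373, 372, 377, 372, 372]
203 [365, 369, 370, 351, 319, 303, 306, 310, 337, 382, 451, 474, 479, 482, 484, 485, 487, 489, 486, 486, 491, 486, 477, 450, 406, 378, 368, 375, 379, 370]
206 [369, 364, 356, 312, 294, 301, 306, 318, 338, 395, 466, 474, 476, 491, 515, 507, 491, 491, 487, 484, 489, 491, 486, 487, 475, 430, 377, 365, 379, 383]
209 [372, 364, 334, 295, 292, 298, 306, 327, 354, 410, 467, 481, 476, 484, 488, 488, 487, 490, 486, 489, 492, 489, 488, 487, 487, 465, 415, 378, 381, 377]
```

Edges measured in both views put the tube upright within about 1° and its tip within about 1 mm of the pocket centre, about 9 mm above the mouth. I let it settle and hand in.

Call:
move_arm(steps=[{"dp": [0, 0, -0.002], "turn": 0, "hand": 1}, {"dp": [0, 0, -0.002], "turn": 0, "hand": 1}, {"dp": [0, 0, -0.002], "turn": 0, "hand": 1}, {"dp": [0, 0, -0.002], "turn": 0, "hand": 1}, {"dp": [0, 0, -0.002], "turn": 0, "hand": 1}, {"dp": [0, 0, -0.002], "turn": 0, "hand": 1}])

```text
time: 19.65
eef_pos: [0.5314, -0.2692, 0.2083]
eef_rot: [[-0.979, 0.205, -0.0], [0.205, 0.979, 0.0], [0.0, -0.0, -1.0]]
force: [-0.4, 0.1, 1.1]
grip_width: 0.0214
grasp_force: 10.0
```

```bash
python3 - <<'E'
from cell import state, workorder
import numpy as np
s=state();print(s["time"],s["eef_pos"],s["force"],abs(s["qd"]).max(),s["grip_width"])
if np.linalg.norm(s["eef_pos"]-[.5315,-.2693,.2085])<.003:print(workorder.sign_off())
E
```

```text
19.65 [ 0.53135175 -0.26918756  0.20832247] [-0.39556587  0.11262769  1.08724632] 0.0008217546262736324 0.02142151499975964
the job is handed in; nothing more can be done
None
```

Handed in at 19.7 s: one spare is seated on the floor of pocket 5 and released, leaning slightly in its loose pocket, and the other is held still and upright within about 1°, centred to about 1 mm over pocket 2 with its tip about 1 cm above the mouth.

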